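Set up the jeweller's bench for doming and stone setting

ROBOT

A 6-joint arm with a two-finger parallel gripper is mounted at the origin on the work surface. World frame = base frame: x ahead of the robot, y to its left, z up, the work surface at z = 0. Lengths are in mm, angles in degrees, forces in N, time in s.
With the tool pointing down it reaches from about 275 to 875 mm from the base axis. Payload 12.5 kg.
Tool frame: the origin (TCP) lies midway between the tips of the shut fingers; the grasp point (between the pads) lies arm.tcp_to_grasp behind it (arm.tcp_to_grasp is the distance from the TCP to the grasp point, in mm); z points along the fingers, y is the line along which they close (so a half turn about z gives the same grasp; the last joint's range is limited). The gripper opens to 85 mm and grips with 20 to 120 N. Pads are 22 mm wide; open, the fingers measure 114 mm over their backs; the gripper's body (76 mm by 85 mm) begins 54 mm behind the grasp point. The pads swing forward as they close: fully open they stand 13 mm farther back than shut.
Start: joints at [-81.28, 20.094, 94.641, -0, 65.266, -4.847], TCP at [129.047, -534.632, 231.29] pointing down, gripper open.
Joint ranges: [-157.81, 157.81], [-45, 120.19], [0.68, 151.7], [-89.99, 269.99], [4.06, 180], [-164.3, 164.3]. Speed limits (degrees/s): [127.2, 127.2, 159.86, 180, 180, 180].

INTERFACE

Orientations are given as a 3x3 rotation matrix whose columns are the frame's x, y, z axes.
In Python, from rig import arm gives the robot as it stands.
- The arm moves only by the tool carry_out, never from a script. Its argument "moves" is one flat list of numbers, 4 for each row, row after row: the shift along the tool's x, y, z in m, then the turn about the tool's z in degrees. A call has 1 to 20 rows; each row shifts and turns the commanded pose from where the row before left it, along the tool's axes as they then stand; what a row does not reach is not made up. A row lasts 1/12 s, in which the tool goes at most 41.7 mm and 7.16 degrees, less where a joint would pass 70% of its speed; a pose out of reach is approached as far as the arm can. A call with a gripper value outside its range is refused whole. "fingers" is the opening, from 0 (shut) to 1 (fully open), set as the call begins (left out, the last holds). The fingers move at their own pace and stop on an object; the grip force is fixed at half the most. Time passes only in rows, so rows that do not move let the fingers close. It gives the time, the measured TCP pose, the force, the opening and the grip force at its end, in the units of the state.
- arm.observe(): the state, without advancing time (a new reading comes with each control period).
- arm.capture(name): name is "side" or "top"; returns the picture (400x640x3 uint8, red, green, blue); there is no depth.
- arm.camera_model(name): a dict with "fx", "fy", "cx", "cy" (pixels), "dist" ([k1, k2, p1, p2, k3] as OpenCV has them; the pictures are not rectified), "pose" (4x4, takes a point from camera to world coordinates). Camera axes: x right, y down, z forward; pixel columns grow to the right and rows downward; lengths in mm; the calibration is good to about 2 mm. A picture is of the moment at which its call begins. camera_model takes no time and is no camera call.
- arm.hand_in(): hands the job in; it is judged then, once.
Trained networks look in the newest picture that a camera, given by its name, has taken for a name from the list of things; names that differ only in an ending like _2 or _b are one class to them, and where a whole thing is asked for, a point or a joint stands for the part that bears it (a point fixed in the world has none). Each returns a list of dicts, best first, with "score" (0 to 1); they miss things now and then, are a little off and sometimes report something else, mostly with a low value. They report only what shows in the picture. A call takes as long as a camera call.
- arm.find_in(camera, target): "bbox" ([left, top, right, bottom] in pixels, round what is visible of it).
- arm.cut_out(camera, target): "region" (400x640 bool, what is visible of it) and "bbox" ([left, top, right, bottom] in pixels, round what is visible of it).
- arm.tip_of(camera, target): "point" ([column, row] in pixels: a listed point, or the origin of a listed thing).
The state is a dict: "time_s": time; "joints": joint angles; "joint_velocities": joint speeds; "joint_efforts": joint torques, N m; "eef_pos": TCP position; "eef_rot": TCP orientation; "contact_force": force on the tool from outside, world axes, zero at the start; "wrist_torque": the same for the moment, N m; "width": finger opening in mm; "grip_force": force on a finger pad.
Only numpy, scipy, OpenCV 4.12 (cv2) and the standard library are available. Lean on these libraries where they do the work, as an engineer would, in place of code of your own. Each camera call takes 0.05 s, during which the arm holds its last target. There are 200 camera calls.

TASK

Set up the bench: stand the steel bench block in the middle of the black rubber pad, squared up with it, then the brass doming block on top of the steel block, centred and squared up too. Put the tin of red stones midway between the pad and the pale soldering board, and the tin of green stones behind the board (on the side away from the robot), centred on the board's far long edge with a gap of about 15 mm. Keep the tins upright and leave the tin of yellow stones and the burr stand where they are.

Things in the scene. Friction and masses are not known exactly. Their poses are not given: they have to be found in the camera images.
- block_center (a point): centre (half-way up, 11 mm above its underside) of the loose grey steel bench block, a flat square slab 50 x 50 x 22 mm high, about 0.43 kg; x and y axes parallel to its sides, z up
- dome_center (a point): centre (20 mm above its underside) of the loose brass doming block, a 40 mm brass cube with round dark dimples in its top and sides, about 0.5 kg; x and y axes parallel to its sides, z up
- red_tin_center (a point): centre (half-way up, 13 mm above its underside) of the closed round aluminium stone tin with dark red stones under its flat top: 40 mm across, 26 mm high, about 60 g; solid, stands upright; z axis up
- green_tin_center (a point): centre (half-way up, 13 mm above its underside) of the closed round aluminium stone tin with green stones under its flat top: 40 mm across, 26 mm high, about 60 g; solid, stands upright; z axis up
- yellow_tin_center (a point): centre (half-way up, 13 mm above its underside) of the closed round aluminium stone tin with yellow stones under its flat top: 40 mm across, 26 mm high, about 60 g; solid, stands upright; z axis up. To be left alone
- burrs: fixed burr stand, to be left alone: dark wooden block 45 x 45 x 18 mm with five upright burrs, 45 mm high in all; origin at the centre of its underside
- pad: black square rubber pad fixed to the bench, 80 x 80 mm, its flat top 8 mm above the bench; origin at the centre of its underside on the bench; x and y axes parallel to its sides, x pointing roughly away from the robot
- board: pale (off-white) soldering board fixed to the bench, 70 mm (along its x) by 100 mm (along its y), 14 mm thick, with two scorch marks; it lies beside the pad, to its left or right; origin at the centre of its underside on the bench; its x axis points away from the robot, so its far long edge is at x = +35 mm

How it is judged (in metres and radians):
At the end, for the whole second after the job is handed in: Block within 12 mm of pad's middle, doming block within 10 mm of block's, both square within 0.17 rad; red tin under 130 mm from both centres, within 18 mm of pad's x = 0; green tin 58-90 mm beyond board's centre, within 22 mm sideways; tins upright; all at rest; yellow tin moved < 15 mm (horizontal distance between block_center and pad below 0.012 m and z of block_center in the frame of pad between 0.014 and 0.024 m and (angle between the x axis of block_center and the x axis of pad, either way round below 0.17 rad or angle between the x axis of block_center and the y axis of pad, either way round below 0.17 rad) and horizontal distance between dome_center and block_center below 0.01 m and z of dome_center in the frame of block_center between 0.026 and 0.036 m and (angle between the x axis of dome_center and the x axis of block_center, either way round below 0.17 rad or angle between the x axis of dome_center and the y axis of block_center, either way round below 0.17 rad) and angle between each of dome_center, red_tin_center, green_tin_center's own z axis and vertical below 0.1 rad and horizontal distance between red_tin_center and pad below 0.13 m and horizontal distance between red_tin_center and board below 0.13 m and x of red_tin_center in the frame of pad between -0.018 and 0.018 m and x of green_tin_center in the frame of board between 0.058 and 0.09 m and y of green_tin_center in the frame of board between -0.022 and 0.022 m and height (world z) of each of red_tin_center, green_tin_center below 0.02 m and linear speed of each of block, dome, red_tin, green_tin below 0.01 m/s and distance of yellow_tin_center from where it was at the start of the episode below 0.015 m); the robot touches nothing.
It fails at once if the tin of yellow stones is displaced (distance of yellow_tin_center from where it was at the start of the episode above 0.015 m).
It fails at once if the burr stand is struck (contact force between burrs and anything else above 5 N).
It fails at once if a tin of stones is tipped (angle between any of red_tin_center, green_tin_center, yellow_tin_center's own z axis and vertical above 0.7 rad).
It also fails if it takes over 106 s, if anything falls off the work surface, if the arm or the gripper's body presses on something with over 40 N, if the wrist force passes 120 N, or if a joint passes its speed limit or range.

## Working session

There is one attempt and no reset: what is moved stays moved. The work goes in short steps, Python scripts to look and compute and a tool call to move; the robot and the scene stay as the last step left them, time stands still between calls to the robot, and variables do not carry over. Pictures are saved under pics/ and viewed, at most 14 in all, crops included, and the job is handed in when it is done.

Besides the shell and the picture viewer there is one more tool, called after "Request:" as name(argument=value, ...), one argument or row to a line, values as JSON. carry_out: Moves the arm, as the interface text tells. Its arguments: {"type":"object","properties":{"moves":{"type":"array","items":{"type":"number"}},"fingers":{"type":"number"}},"required":["moves"]}

```bash
mkdir -p pics
cat > h.py <<'E'
from rig import arm
import numpy as np, cv2
def ray(cam,px):
    m=arm.camera_model(cam);K=np.array([[m['fx'],0,m['cx']],[0,m['fy'],m['cy']],[0,0,1]])
    u=cv2.undistortPoints(np.array(px,float).reshape(-1,1,2),K,np.array(m['dist'])).reshape(-1,2)
    T=np.array(m['pose']);d=np.c_[u,np.ones(len(u))]@T[:3,:3].T
    return T[:3,3],d
def at(cam,px,z):
    o,d=ray(cam,px);return o+d*((z-o[2])/d[:,2])[:,None]
def pose_rect(cam,reg,z):
    """min-area rect of a region's outline projected on plane z -> centre, size, angle"""
    c=max(cv2.findContours(reg.astype(np.uint8),cv2.RETR_EXTERNAL,cv2.CHAIN_APPROX_NONE)[0],key=cv2.contourArea)
    w=at(cam,c.reshape(-1,2),z)[:,:2].astype(np.float32)
    return cv2.minAreaRect(w)
def save(cam,n):
    im=arm.capture(cam);cv2.imwrite(f'pics/{n}.png',im[:,:,::-1]);return im
E
python3 - <<'E'
from h import *
s=arm.observe();print(s['time_s'],s['eef_pos'],np.round(s['eef_rot'],3),s['width'],arm.tcp_to_grasp)
for c in('top','side'):
    save(c,c+'0');print(c,np.round(np.array(arm.camera_model(c)['pose']),2).tolist(),arm.camera_model(c)['fx'])
H=dict(block_center=22,dome_center=40,red_tin_center=26,green_tin_center=26,yellow_tin_center=26,burrs=18,pad=8,board=14)
for n,h in H.items():
    r=arm.cut_out('top',n)[:2];p=arm.tip_of('top',n)[:1]
    for q in r:print(n,round(q['score'],2),np.round(q['bbox']),[np.round(v,1) for v in pose_rect('top',q['region'],h)])
    if p: print('  tip',np.round(p[0]['point'],1),round(p[0]['score'],2),np.round(at('top',[p[0]['point']],0 if n in('burrs','pad','board') else h/2),1))
E
```

```text
0.0 [ 128.9910402  -534.31506725  230.75750418] [[ 0.972  0.235 -0.   ]
 [ 0.235 -0.972  0.001]
 [ 0.    -0.001 -1.   ]] 85.46317500579629 18.700000000000003
top [[-0.0, -0.99, 0.11, 372.53], [-1.0, 0.0, 0.02, -8.84], [-0.02, -0.11, -0.99, 1161.12], [0.0, 0.0, 0.0, 1.0]] 489.1677394492191
side [[0.99, -0.04, 0.11, 414.54], [-0.11, -0.48, 0.87, -767.76], [0.02, -0.87, -0.49, 491.22], [0.0, 0.0, 0.0, 1.0]] 399.64871818811264
block_center 0.87 [456. 165. 484. 188.] [array([ 548.1, -334.3]), array([56.6, 55.6]), np.float64(83.7)]
  tip [464.3 176.9] 0.85 [[ 545.6 -325.3   11. ]]
dome_center 0.62 [183. 164. 207. 186.] [array([547.1, 311.9]), array([49.2, 44.1]), np.float64(80.3)]
  tip [195.5 173.6] 0.74 [[555.7 318.7  20. ]]
red_tin_center 0.48 [358. 222. 374. 242.] [array([420.5, -87.7]), array([38.3, 39.5]), np.float64(63.0)]
  tip [366.4 231.3] 0.79 [[417.2 -88.6  13. ]]
green_tin_center 0.59 [426. 231. 446. 246.] [array([ 401.4, -246.2]), array([40. , 39.6]), np.float64(88.9)]
  tip [438.  240.7] 0.56 [[ 394.1 -257.    13. ]]
  tip [298.3 229.2] 0.64 [[422.7  71.2  13. ]]
burrs 0.71 [215. 229. 233. 252.] [array([398.4, 244.2]), array([44.8, 48.1]), np.float64(0.3)]
burrs 0.43 [360. 221. 373. 240.] [array([421.3, -88.5]), array([35., 35.]), np.float64(89.5)]
  tip [226.  237.9] 0.68 [[402.5 245.6   0. ]]
pad 0.91 [360. 151. 397. 184.] [array([ 565.6, -122.2]), array([78.6, 77.8]), np.float64(88.8)]
  tip [379.1 169.7] 0.62 [[ 565.4 -121.8    0. ]]
board 0.68 [264. 147. 308. 179.] [array([575.2,  97.6]), array([100.8,  70.6]), np.float64(80.1)]
board 0.53 [454. 164. 484. 187.] [array([ 547.5, -335.2]), array([55.6, 55.7]), np.float64(85.9)]
  tip [287.7 164. ] 0.93 [[580.5  98.2   0. ]]
```

Run:
```python
import cv2
a=cv2.imread('pics/top0.png')[135:265,170:500]
b=a
cv2.imwrite('pics/c1.png',cv2.resize(b,(792,312),interpolation=cv2.INTER_CUBIC))
# separate zooms
def z(x,y,w=40,s=10): return cv2.resize(cv2.imread('pics/top0.png')[y-w//2:y+w//2,x-w//2:x+w//2],None,fx=s,fy=s,interpolation=cv2.INTER_CUBIC)[:400,:400]
import numpy as np
t=np.hstack([z(470,176),z(195,175)]);cv2.imwrite('pics/c2.png',t)
```

```text
(no output)
```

View pics/c1.png

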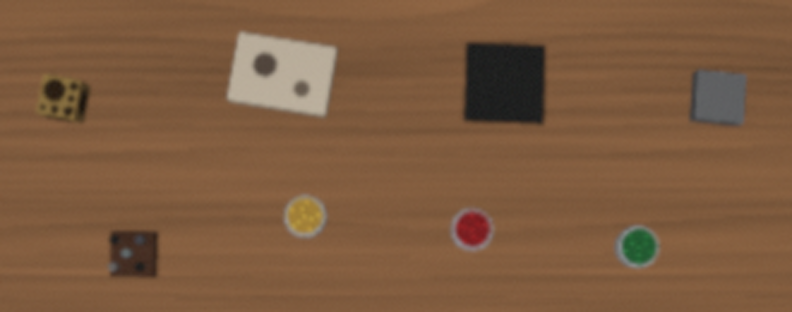

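View pics/c2.png

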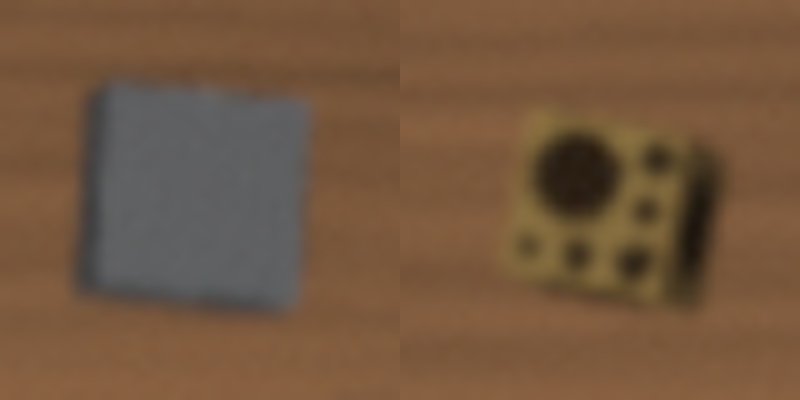

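View pics/side0.png

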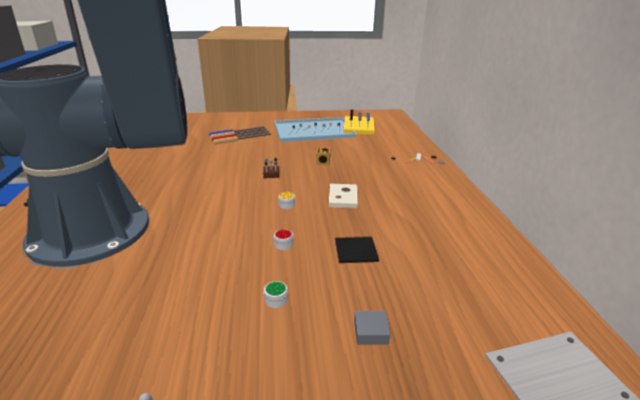

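Run:
```python
from h import *
def corners(n,px,ox,oy,z):
    p=(np.array(px,float)+.5)/10-.5+[ox,oy]; w=at('top',p,z)[:,:2]
    r=cv2.minAreaRect(w.astype(np.float32)); e=np.roll(w,-1,0)-w
    print(n,w.mean(0).round(1),np.linalg.norm(e,axis=1).round(1),(np.degrees(np.arctan2(e[:,1],e[:,0]))%90).round(1))
corners('block',[(110,83),(310,100),(297,308),(95,290)],450,156,22)
corners('dome',[(127,105),(290,140),(262,303),(105,270)],175,155,40)
im=cv2.imread('pics/top0.png').astype(int);hsv=cv2.cvtColor(im.astype(np.uint8),cv2.COLOR_BGR2HSV)
for n,(cx,cy) in dict(red=(367,231),green=(436,238),yellow=(297,225)).items():
    sub=hsv[cy-14:cy+14,cx-14:cx+14];
    b=im[cy-14:cy+14,cx-14:cx+14]
    m={'red':(b[:,:,2]>100)&(b[:,:,1]<55),'green':b[:,:,1]>b[:,:,2]+25,'yellow':(b[:,:,2]>150)&(b[:,:,0]<110)}[n]
    y,x=np.nonzero(m);print(n,m.sum(),at('top',[(x.mean()+cx-14,y.mean()+cy-14)],26).round(1))
# pad / board corners from thresholding
g=im.sum(2)
for n,(x0,y0,x1,y1),f,z in(('pad',(350,140,410,200),lambda b:b.sum(2)<170,8),('board',(255,140,320,190),lambda b:b[:,:,0]>115,14)):
    m=np.zeros((400,640),np.uint8);m[y0:y1,x0:x1]=f(im[y0:y1,x0:x1]);m=cv2.morphologyEx(m,cv2.MORPH_CLOSE,np.ones((9,9)))
    print(n,pose_rect('top',m,z))
```

```text
block [ 548.3 -336. ] [48.7 50.3 48.9 49.9] [85.2 83.9 84.8 83.7]
dome [549.2 316.2] [40.8 39.1 39.1 39.6] [77.5 81.7 78.  84.1]
red 127 [[420.  -87.9  26. ]]
green 158 [[ 401.6 -248.9   26. ]]
yellow 179 [[433.6  74.4  26. ]]
pad ((565.6866455078125, -122.221435546875), (78.66822052001953, 78.0423812866211), 88.75543212890625)
board ((574.837646484375, 98.77262115478516), (98.53011322021484, 70.13896942138672), 80.6325454711914)
```

```bash
cat >> h.py <<'E'
def to(x,y,z,yaw):
    s=arm.observe();R=np.array(s['eef_rot']);y0=np.degrees(np.arctan2(R[1,0],R[0,0]))
    a=np.radians(yaw);d=np.array([x,y,z])-s['eef_pos']
    t=[np.cos(a)*d[0]+np.sin(a)*d[1],np.sin(a)*d[0]-np.cos(a)*d[1],-d[2]]
    print(f"t={s['time_s']:.1f} pos {np.round(s['eef_pos'],1)} yaw {y0:.1f} w {s['width']:.1f} | turn {y0-yaw:.1f} shift {np.round(t,1)}")
E
python3 -c "
from h import *
to(548.3,-335.8,230,-5.6)"
```

```text
t=0.9 pos [ 129.1 -534.6  231.3] yaw 13.6 w 85.3 | turn 19.2 shift [ 397.8 -238.8    1.3]
```

Request:
carry_out(
  moves=[0,0,0,4.8,0,0,0,4.8,0,0,0,4.8,0,0,0,4.8,0.0265,-0.0159,0,0,0.0265,-0.0159,0,0,0.0265,-0.0159,0,0,0.0265,-0.0159,0,0,0.0265,-0.0159,0,0,0.0265,-0.0159,0,0,0.0265,-0.0159,0,0,0.0265,-0.0159,0,0,0.0265,-0.0159,0,0,0.0265,-0.0159,0,0,0.0265,-0.0159,0,0,0.0265,-0.0159,0,0,0.0265,-0.0159,0,0,0.0265,-0.0159,0,0,0.0265,-0.0159,0,0,0,0,0,0],
  fingers=1,
)

```text
time_s: 2.57
eef_pos: [551.7, -333.7, 230.9]
eef_rot: [[0.995, -0.095, 0.001], [-0.095, -0.995, 0.001], [0.001, -0.001, -1.0]]
contact_force: [0.8, -0.3, 0.0]
width: 85.4
grip_force: 0.0
```

```bash
python3 -c "
from h import *
to(548.3,-335.8,3,-5.6)"
```

```text
t=2.6 pos [ 551.7 -333.7  230.9] yaw -5.4 w 85.4 | turn 0.2 shift [ -3.2   2.5 227.9]
```

Request:
carry_out(
  moves=[0,0,0.02,0,0,0,0.02,0,0,0,0.02,0,0,0,0.02,0,0,0,0.02,0,0,0,0.02,0,0,0,0.02,0,0,0,0.02,0,0,0,0.015,0,0,0,0.005,0,0,0,0,0,0,0,0,0],
)

```text
time_s: 3.57
eef_pos: [548.2, -336.6, 51.9]
eef_rot: [[0.995, -0.098, 0.0], [-0.098, -0.995, -0.0], [0.001, 0.0, -1.0]]
contact_force: [0.7, 0.4, 0.5]
width: 85.9
grip_force: 0.0
```

```bash
python3 -c "
from h import *
to(548.3,-335.8,3,-5.6)
save('top','t1');r=arm.cut_out('top','block_center')
print([ (q['score'],q['bbox']) for q in r])
im=cv2.imread('pics/t1.png');cv2.imwrite('pics/c3.png',cv2.resize(im[130:250,420:540],None,fx=5,fy=5,interpolation=cv2.INTER_CUBIC))"
```

```text
t=3.6 pos [ 548.2 -336.6   51.9] yaw -5.6 w 85.9 | turn -0.0 shift [ 0.  -0.8 48.9]
[(0.15, [360.3, 154.4, 396.5, 186.4])]
```

View pics/c3.png

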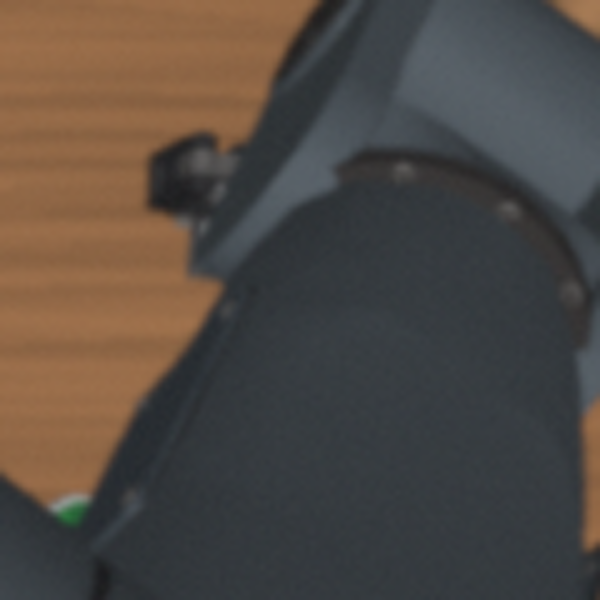

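The arm hides the block from above (the gripper is at crop pixel 200,170). The pose matches the measurement, so I descend and grip.

Request:
carry_out(
  moves=[0,0,0.016,0,0,0,0.016,0,0,0,0.012,0,0,0,0.004,0,0,0,0,0,0,0,0,0],
)

```text
time_s: 4.17
eef_pos: [548.3, -336.5, 3.9]
eef_rot: [[0.995, -0.098, 0.001], [-0.098, -0.995, -0.0], [0.001, 0.0, -1.0]]
contact_force: [-0.9, 0.4, -0.1]
width: 85.4
grip_force: 0.0
```

Request:
carry_out(
  moves=[0,0,0,0,0,0,0,0,0,0,0,0,0,0,0,0,0,0,0,0,0,0,0,0,0,0,0,0,0,0,0,0,0,0,0,0,0,0,0,0],
  fingers=0,
)

```text
time_s: 5.0
eef_pos: [548.5, -336.5, 4.3]
eef_rot: [[0.995, -0.098, 0.001], [-0.098, -0.995, -0.001], [0.001, 0.0, -1.0]]
contact_force: [-2.1, 1.8, 6.5]
width: 48.4
grip_force: 63.9
```

Request:
carry_out(
  moves=[0,0,-0.01,0,0,0,-0.02,0,0,0,-0.025,0,0,0,-0.025,0,0,0,-0.01,0,0,0,0,-4.4,0.0014,-0.01,0,0,0.0014,-0.025,0,0,0.0014,-0.029,0,0,0.0014,-0.029,0,0,0.0014,-0.029,0,0,0.0014,-0.029,0,0,0.0014,-0.029,0,0,0.0014,-0.022,0,0,0.0014,-0.0126,0,0,0,0,0,0,0,0,0,0],
)

```text
time_s: 6.42
eef_pos: [565.0, -121.5, 92.8]
eef_rot: [[1.0, -0.021, -0.001], [-0.021, -1.0, 0.0], [-0.001, -0.0, -1.0]]
contact_force: [0.6, -1.3, -5.5]
width: 48.6
grip_force: 63.8
```

```bash
python3 -c "
from h import *
to(565.6,-122.2,13,-1.2)
im=save('side','s1');cv2.imwrite('pics/c4.png',cv2.resize(im[160:310,250:450,::-1],None,fx=4,fy=4,interpolation=cv2.INTER_CUBIC))"
```

```text
t=6.4 pos [ 565.  -121.5   92.8] yaw -1.2 w 48.6 | turn -0.0 shift [ 0.6  0.7 79.8]
```

View pics/c4.png

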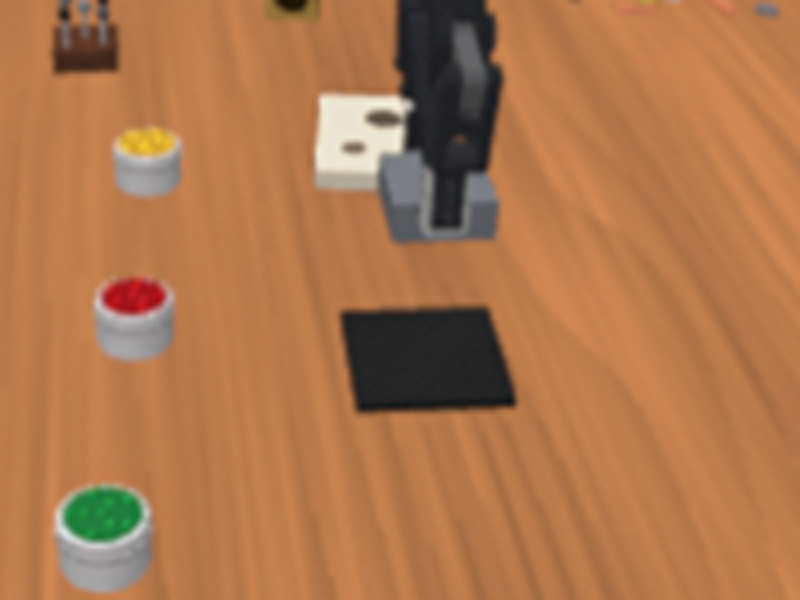

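The block (crop 440,200) is held level, above the pad (430,360). I lower it and release.

Request:
carry_out(
  moves=[0.0005,0.0005,0.015,0,0,0,0.02,0,0,0,0.02,0,0,0,0.015,0,0,0,0.007,0,0,0,0.003,0,0,0,0,0,0,0,0,0],
)

```text
time_s: 7.13
eef_pos: [566.2, -123.1, 14.0]
eef_rot: [[1.0, -0.022, 0.001], [-0.022, -1.0, -0.0], [0.001, 0.0, -1.0]]
contact_force: [0.8, -0.5, -4.3]
width: 48.6
grip_force: 63.8
```

```bash
python3 -c "
from h import *
to(565.6,-122.2,12.3,-1.2);print(arm.observe()['contact_force'])"
```

```text
t=7.1 pos [ 566.2 -123.1   14. ] yaw -1.3 w 48.6 | turn -0.1 shift [-0.6 -0.9  1.7]
[ 0.8058522  -0.45663767 -4.34480355]
```

Request:
carry_out(
  moves=[0,0,0.001,0,0,0,0.001,0,0,0,0,0],
)

```text
time_s: 7.38
eef_pos: [566.4, -122.8, 12.4]
eef_rot: [[1.0, -0.022, 0.002], [-0.022, -1.0, -0.001], [0.002, 0.001, -1.0]]
contact_force: [-2.1, -1.9, 3.7]
width: 48.5
grip_force: 64.7
```

Request:
carry_out(
  moves=[0,0,0,0,0,0,0,0,0,0,0,0,0,0,0,0,0,0,0,0,0,0,0,0,0,0,0,0,0,0,-0.01,0,0,0,-0.02,0,0,0,-0.03,0,0,0,-0.03,0,0,0,-0.02,0,0,0,0,0],
  fingers=1,
)

```text
time_s: 8.47
eef_pos: [567.8, -123.1, 126.4]
eef_rot: [[1.0, -0.021, 0.007], [-0.021, -1.0, -0.002], [0.007, 0.002, -1.0]]
contact_force: [-0.3, -0.4, 0.9]
width: 85.3
grip_force: 0.0
```

```bash
python3 -c "
from h import *
to(549.2,316.2,122,-9.7)"
```

```text
t=8.5 pos [ 567.8 -123.1  126.4] yaw -1.2 w 85.3 | turn 8.5 shift [ -92.4 -429.9    4.4]
```

Request:
carry_out(
  moves=[0,0,0,4.2,0,0,0,4.3,-0.0062,-0.0287,0,0,-0.0062,-0.0287,0,0,-0.0062,-0.0287,0,0,-0.0062,-0.0287,0,0,-0.0062,-0.0287,0,0,-0.0062,-0.0287,0,0,-0.0062,-0.0287,0,0,-0.0062,-0.0287,0,0,-0.0062,-0.0287,0,0,-0.0062,-0.0287,0,0,-0.0062,-0.0287,0,0,-0.0062,-0.0287,0,0,-0.0062,-0.0287,0,0,-0.0062,-0.0287,0,0,-0.0062,-0.0287,0,0,0,0,0,0,0,0,0,0,0,0,0,0],
)

```text
time_s: 10.13
eef_pos: [546.6, 317.0, 121.0]
eef_rot: [[0.986, -0.169, -0.001], [-0.169, -0.986, -0.001], [-0.001, 0.001, -1.0]]
contact_force: [0.3, -0.8, 0.3]
width: 85.2
grip_force: 0.0
```

```bash
python3 -c "
from h import *
to(549.2,316.2,4,-9.7)
im=save('top','t2');cv2.imwrite('pics/c5.png',cv2.resize(im[140:200,350:410,::-1],None,fx=8,fy=8,interpolation=cv2.INTER_CUBIC))
for q in arm.cut_out('top','block_center')[:2]:print(q['score'],pose_rect('top',q['region'],30))"
```

```text
t=10.1 pos [546.6 317.  121. ] yaw -9.7 w 85.2 | turn -0.0 shift [  2.7   0.3 117. ]
0.59 ((566.779541015625, -123.5382080078125), (51.72162628173828, 52.6097526550293), 89.17056274414062)
```

View pics/c5.png

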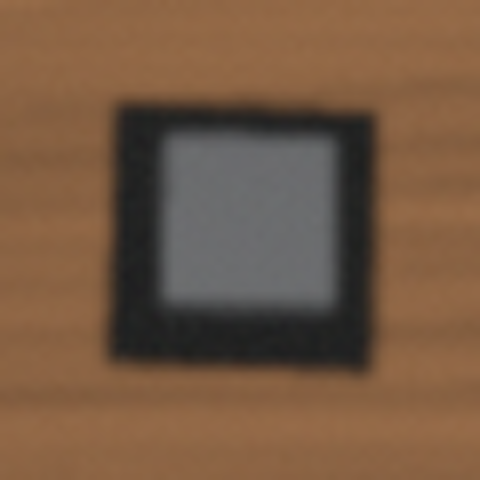

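The block sits squarely in the middle of the pad: block top centre is at crop (248,218), pad centre at (243,236), and parallax accounts for most of the difference. Next is the dome.

Request:
carry_out(
  moves=[0.0015,0,0.02,0,0.0012,0.0003,0.02,0,0,0,0.02,0,0,0,0.02,0,0,0,0.02,0,0,0,0.01,0,0,0,0.005,0,0,0,0.002,0,0,0,0,0,0,0,0,0],
)

```text
time_s: 11.07
eef_pos: [550.0, 316.9, 5.3]
eef_rot: [[0.986, -0.169, 0.001], [-0.169, -0.986, 0.001], [0.001, -0.001, -1.0]]
contact_force: [-0.3, -1.5, 0.6]
width: 85.6
grip_force: 0.0
```

Request:
carry_out(
  moves=[0,0,0,0,0,0,0,0,0,0,0,0,0,0,0,0,0,0,0,0,0,0,0,0,0,0,0,0,0,0,0,0,0,0,0,0,0,0,0,0,0,0,0,0],
  fingers=0,
)

```text
time_s: 11.98
eef_pos: [549.8, 317.0, 4.9]
eef_rot: [[0.986, -0.169, 0.001], [-0.169, -0.986, 0.001], [0.001, -0.001, -1.0]]
contact_force: [-0.1, 1.6, 6.2]
width: 39.0
grip_force: 61.7
```

Request:
carry_out(
  moves=[0,0,-0.01,0,0,0,-0.02,0,0,0,-0.025,0,0,0,-0.025,-4.3,0,0,-0.025,-4.2,0,0,-0.01,0,0,0,0,0],
)

```text
time_s: 12.57
eef_pos: [550.3, 317.2, 121.6]
eef_rot: [[1.0, -0.024, 0.003], [-0.024, -1.0, 0.002], [0.003, -0.002, -1.0]]
contact_force: [0.7, -0.1, -4.7]
width: 38.9
grip_force: 61.6
```

Request:
carry_out(
  moves=[0.0015,0.01,0,0,0.0015,0.02,0,0,0.0015,0.027,0,0,0.0015,0.027,0,0,0.0015,0.027,0,0,0.0015,0.027,0,0,0.0015,0.027,0,0,0.0015,0.027,0,0,0.0015,0.027,0,0,0.0015,0.027,0,0,0.0015,0.027,0,0,0.0015,0.027,0,0,0.0015,0.027,0,0,0.0015,0.027,0,0,0.0015,0.027,0,0,0.0015,0.027,0,0,0.0015,0.021,0,0,0.0007,0.0106,0,0,0,0,0,0,0,0,0,0],
)

```text
time_s: 14.23
eef_pos: [565.2, -123.3, 117.9]
eef_rot: [[1.0, -0.023, -0.002], [-0.023, -1.0, 0.001], [-0.002, -0.001, -1.0]]
contact_force: [0.5, 0.4, -5.1]
width: 39.4
grip_force: 61.5
```

```bash
python3 -c "
from h import *
to(567,-123,34.9,-1.2)
im=save('side','s2');cv2.imwrite('pics/c6.png',cv2.resize(im[160:280,290:430,::-1],None,fx=5,fy=5,interpolation=cv2.INTER_CUBIC))"
```

```text
t=14.2 pos [ 565.2 -123.3  117.9] yaw -1.3 w 39.4 | turn -0.1 shift [ 1.7 -0.4 83. ]
```

View pics/c6.png

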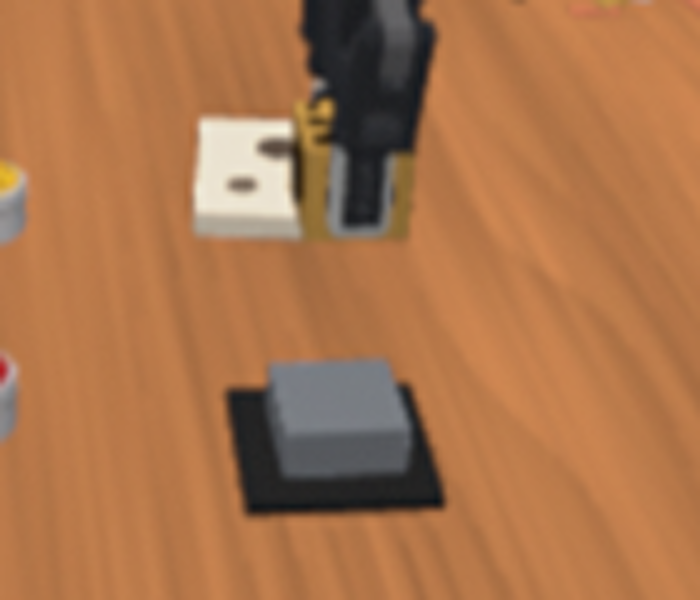

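The dome is held level and centred in the fingers (crop 355,200), above the block (340,410). I lower it.

Request:
carry_out(
  moves=[0.001,0,0.015,0,0.0005,0,0.02,0,0,0,0.02,0,0,0,0.015,0,0,0,0.008,0,0,0,0.003,0,0,0,0,0,0,0,0,0],
)

```text
time_s: 14.95
eef_pos: [568.1, -123.1, 39.0]
eef_rot: [[1.0, -0.021, 0.001], [-0.021, -1.0, -0.0], [0.001, 0.0, -1.0]]
contact_force: [0.5, 0.0, -4.2]
width: 39.0
grip_force: 61.5
```

```bash
python3 -c "
from h import *
to(567,-123,34.9,-1.2)"
```

```text
t=14.9 pos [ 568.1 -123.1   39. ] yaw -1.2 w 39.0 | turn -0.0 shift [-1.1 -0.1  4.1]
```

Request:
carry_out(
  moves=[-0.0007,0,0.002,0,0,0,0.0015,0,0,0,0.001,0,0,0,0,0],
)

```text
time_s: 15.28
eef_pos: [567.3, -123.4, 34.9]
eef_rot: [[1.0, -0.022, 0.001], [-0.022, -1.0, -0.0], [0.001, 0.0, -1.0]]
contact_force: [-4.7, 1.9, 5.9]
width: 39.4
grip_force: 62.8
```

```bash
python3 -c "
from h import *
to(567,-123,34.9,-1.2);print(arm.observe()['contact_force'])"
```

```text
t=15.3 pos [ 567.3 -123.4   34.9] yaw -1.2 w 39.4 | turn -0.0 shift [-0.3 -0.4  0. ]
[-4.7379736   1.91053636  5.90660851]
```

Contact is made, so I release and rise to z≈160.

Request:
carry_out(
  moves=[0,0,0,0,0,0,0,0,0,0,0,0,0,0,0,0,0,0,0,0,0,0,0,0,0,0,0,0,0,0,-0.01,0,0,0,-0.025,0,0,0,-0.03,0,0,0,-0.03,0,0,0,-0.025,0,0,0,0,0],
  fingers=1,
)

```text
time_s: 16.37
eef_pos: [569.3, -124.0, 159.7]
eef_rot: [[1.0, -0.021, 0.008], [-0.021, -1.0, -0.002], [0.008, 0.002, -1.0]]
contact_force: [1.2, 0.0, 0.8]
width: 85.3
grip_force: 0.0
```

```bash
python3 -c "
from h import *
to(401.6,-248.5,155,-9.6)"
```

```text
t=16.4 pos [ 569.3 -124.   159.7] yaw -1.2 w 85.3 | turn 8.4 shift [-144.6  150.7    4.7]
```

Request:
carry_out(
  moves=[0,0,0,4.2,0,0,0,4.2,-0.0178,0.0188,0,0,-0.0178,0.0188,0,0,-0.0178,0.0188,0,0,-0.0178,0.0188,0,0,-0.0178,0.0188,0,0,-0.0178,0.0188,0,0,-0.0178,0.0188,0.01,0,-0.0178,0.0188,0.02,0,0,0,0.02,0,0,0,0.02,0,0,0,0.02,0,0,0,0,0,0,0,0,0],
)

```text
time_s: 17.62
eef_pos: [401.1, -247.5, 63.7]
eef_rot: [[0.986, -0.167, -0.001], [-0.167, -0.986, 0.001], [-0.002, -0.001, -1.0]]
contact_force: [0.1, 0.0, 0.2]
width: 85.9
grip_force: 0.0
```

```bash
python3 -c "
from h import *
to(401.6,-248.5,4,-9.6)
save('top','t3')
for n,z in(('block_center',30),('dome_center',70)):
  for q in arm.cut_out('top',n)[:2]:print(n,q['score'],pose_rect('top',q['region'],z))
im=cv2.imread('pics/t3.png');im2=cv2.imread('pics/side0.png');s=arm.capture('side')[:,:,::-1]
a=cv2.resize(im[140:200,350:410],(400,400),interpolation=cv2.INTER_CUBIC);b=cv2.resize(s[220:340,220:340],(400,400),interpolation=cv2.INTER_CUBIC)
cv2.imwrite('pics/c7.png',np.hstack([a,b]))"
```

```text
t=17.6 pos [ 401.1 -247.5   63.7] yaw -9.6 w 85.9 | turn -0.0 shift [ 0.7  0.9 59.7]
block_center 0.53 ((564.2391357421875, -123.41193389892578), (51.54265213012695, 47.52586364746094), 89.17056274414062)
dome_center 0.69 ((564.5227661132812, -123.97956848144531), (41.019046783447266, 41.306095123291016), 89.76631927490234)
```

View pics/c7.png

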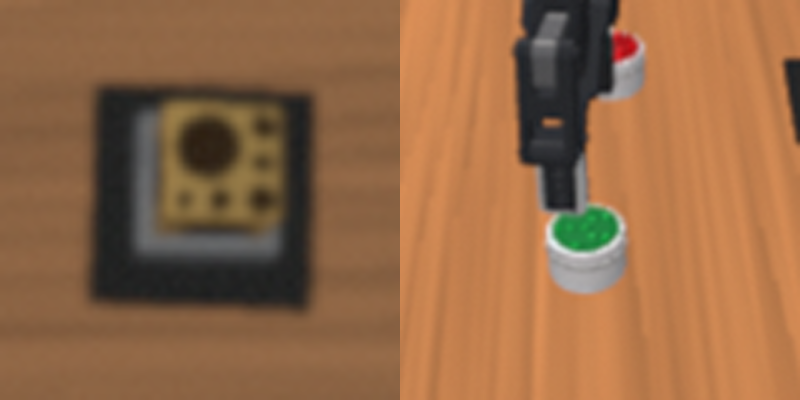

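The stack looks good (dome 2 mm off the block centre). I'll check the tin's position with the side camera before gripping.

```bash
python3 -c "
from h import *
print(at('side',[(276.2,288.3)],26), at('side',[(220+563/3.33-120,220+210/3.33)],72))"
```

```text
[[ 404.08580231 -249.51771934   26.        ]] [[ 394.31988966 -287.86837738   72.        ]]
```

Request:
carry_out(
  moves=[0.0007,0.0005,0.015,0,0,0.0004,0.02,0,0,0,0.014,0,0,0,0.007,0,0,0,0.003,0,0,0,0,0,0,0,0,0],
)

```text
time_s: 18.4
eef_pos: [402.4, -249.1, 5.5]
eef_rot: [[0.986, -0.167, 0.001], [-0.167, -0.986, -0.001], [0.001, 0.0, -1.0]]
contact_force: [0.7, 0.3, -0.3]
width: 85.4
grip_force: 0.0
```

Request:
carry_out(
  moves=[0,0,0,0,0,0,0,0,0,0,0,0,0,0,0,0,0,0,0,0,0,0,0,0,0,0,0,0,0,0,0,0,0,0,0,0,0,0,0,0,0,0,0,0],
  fingers=0,
)

```text
time_s: 19.32
eef_pos: [402.1, -248.9, 5.4]
eef_rot: [[0.986, -0.167, 0.0], [-0.167, -0.986, -0.0], [0.0, 0.0, -1.0]]
contact_force: [-1.7, 1.1, 10.3]
width: 37.6
grip_force: 59.1
```

Request:
carry_out(
  moves=[0,0,-0.01,0,0,0,-0.02,0,0,0,-0.025,0,0,0,-0.025,0,0,0,-0.025,0,0,0,-0.015,0,0,0,0,0],
)

```text
time_s: 19.9
eef_pos: [403.2, -249.7, 128.2]
eef_rot: [[0.986, -0.167, 0.004], [-0.167, -0.986, -0.003], [0.005, 0.003, -1.0]]
contact_force: [0.6, -0.0, 0.9]
width: 38.5
grip_force: 60.3
```

Request:
carry_out(
  moves=[0.0061,-0.0124,0,0,0.0122,-0.0248,0,0,0.0122,-0.0248,0,0,0.0122,-0.0248,0,0,0.0122,-0.0248,0,0,0.0122,-0.0248,0,0,0.0122,-0.0248,0,0,0.0122,-0.0248,0,0,0.0122,-0.0248,0,0,0.0122,-0.0248,0,0,0.0122,-0.0248,0,0,0.0122,-0.0248,0,0,0.0122,-0.0248,0,0,0.0122,-0.0248,0,0,0.0122,-0.0248,0,0,0.0061,-0.0124,0,0,0,0,0,0,0,0,0,0],
)

```text
time_s: 21.4
eef_pos: [644.1, 87.6, 123.8]
eef_rot: [[0.986, -0.166, -0.002], [-0.166, -0.986, -0.0], [-0.002, 0.0, -1.0]]
contact_force: [-0.2, -1.1, -0.6]
width: 38.1
grip_force: 60.3
```

```bash
python3 -c "
from h import *
to(644,87,7,-9.6)
im=save('side','s3');cv2.imwrite('pics/c8.png',cv2.resize(im[110:270,270:450,::-1],None,fx=3,fy=3,interpolation=cv2.INTER_CUBIC))"
```

```text
t=21.4 pos [644.1  87.6 123.8] yaw -9.6 w 38.1 | turn 0.0 shift [ -0.    0.7 116.8]
```

View pics/c8.png

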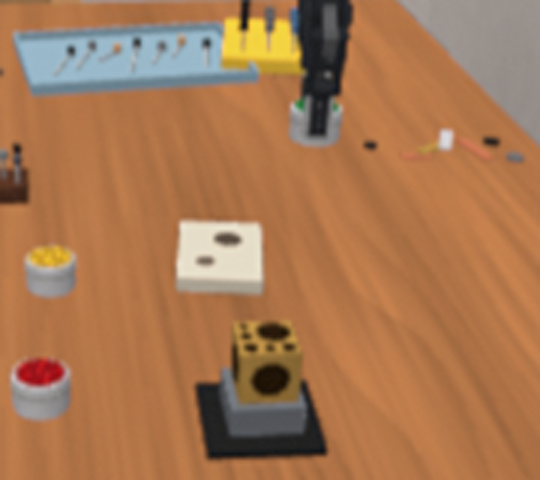

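The green tin is held upright (crop 315,120) and the stack stands well (265,385). I lower the tin behind the board.

Request:
carry_out(
  moves=[0,0,0.015,0,0,0,0.02,0,0,0,0.025,0,0,0,0.025,0,0,0,0.018,0,0,0,0.008,0,0,0,0.003,0,0,0,0,0,0,0,0,0],
)

```text
time_s: 22.2
eef_pos: [645.2, 87.1, 12.0]
eef_rot: [[0.986, -0.168, 0.001], [-0.168, -0.986, 0.0], [0.001, -0.0, -1.0]]
contact_force: [0.9, 0.0, -0.8]
width: 38.0
grip_force: 60.3
```

```bash
python3 -c "
from h import *
to(644,87,5.4,-9.6)"
```

```text
t=22.2 pos [645.2  87.1  12. ] yaw -9.7 w 38.0 | turn -0.1 shift [-1.2  0.3  6.6]
```

Request:
carry_out(
  moves=[0,0,0.004,0,0,0,0.0025,0,0,0,0,0,0,0,0,0],
)

```text
time_s: 22.53
eef_pos: [645.3, 87.4, 5.5]
eef_rot: [[0.986, -0.167, 0.002], [-0.167, -0.986, -0.0], [0.002, -0.0, -1.0]]
contact_force: [-0.9, -0.4, 6.8]
width: 38.1
grip_force: 61.2
```

Request:
carry_out(
  moves=[0,0,0,0,0,0,0,0,0,0,0,0,0,0,0,0,0,0,0,0,0,0,0,0,0,0,0,0,0,0,-0.01,0,0,0,-0.025,0,0,0,-0.03,0,0,0,-0.03,0,0,0,-0.03,0,0,0,-0.02,0,0,0,0,0],
  fingers=1,
)

```text
time_s: 23.7
eef_pos: [646.8, 87.5, 155.1]
eef_rot: [[0.986, -0.167, 0.008], [-0.167, -0.986, 0.001], [0.008, -0.002, -1.0]]
contact_force: [0.4, -0.2, -0.4]
width: 85.4
grip_force: 0.0
```

```bash
python3 -c "
from h import *
to(420.2,-87.9,150,-9.6)"
```

```text
t=23.7 pos [646.8  87.5 155.1] yaw -9.6 w 85.4 | turn -0.0 shift [-194.1  210.8    5.1]
```

Request:
carry_out(
  moves=[-0.0175,0.0191,0,0,-0.0175,0.0191,0,0,-0.0175,0.0191,0,0,-0.0175,0.0191,0,0,-0.0175,0.0191,0,0,-0.0175,0.0191,0,0,-0.0175,0.0191,0,0,-0.0175,0.0191,0,0,-0.0175,0.0191,0,0,-0.0175,0.0191,0,0,-0.0175,0.0191,0,0,0,0,0.02,0,0,0,0.025,0,0,0,0.025,0,0,0,0.02,0,0,0,0,0,0,0,0,0],
)

```text
time_s: 25.12
eef_pos: [419.2, -87.4, 59.1]
eef_rot: [[0.986, -0.167, -0.002], [-0.167, -0.986, 0.001], [-0.002, -0.0, -1.0]]
contact_force: [0.3, -0.7, -0.3]
width: 85.4
grip_force: 0.0
```

```bash
python3 -c "
from h import *
to(420.2,-87.9,5,-9.6)
save('top','t4')
for n,z in(('green_tin_center',26),('board',14)):
  for q in arm.cut_out('top',n)[:1]:print(n,q['score'],pose_rect('top',q['region'],z))"
```

```text
t=25.1 pos [419.2 -87.4  59.1] yaw -9.6 w 85.4 | turn -0.0 shift [ 1.   0.3 54.1]
green_tin_center 0.62 ((641.080322265625, 84.86624145507812), (43.12939453125, 38.908607482910156), 44.42393493652344)
board 0.58 ((575.5130004882812, 98.8951416015625), (101.5332260131836, 70.43045806884766), 80.43968963623047)
```

Request:
carry_out(
  moves=[0,0,0.015,0,0,0,0.018,0,0,0,0.012,0,0,0,0.006,0,0,0,0.002,0,0,0,0,0,0,0,0,0],
)

```text
time_s: 25.85
eef_pos: [420.2, -87.7, 7.1]
eef_rot: [[0.986, -0.167, 0.001], [-0.167, -0.986, -0.0], [0.001, 0.0, -1.0]]
contact_force: [0.4, 0.6, 0.1]
width: 85.3
grip_force: 0.0
```

Request:
carry_out(
  moves=[0,0,0,0,0,0,0,0,0,0,0,0,0,0,0,0,0,0,0,0,0,0,0,0,0,0,0,0,0,0,0,0,0,0,0,0,0,0,0,0,0,0,0,0],
  fingers=0,
)

```text
time_s: 26.77
eef_pos: [419.9, -87.6, 6.9]
eef_rot: [[0.986, -0.167, 0.0], [-0.167, -0.986, -0.0], [0.0, 0.0, -1.0]]
contact_force: [-2.6, 0.5, 11.5]
width: 38.1
grip_force: 58.8
```

Request:
carry_out(
  moves=[0,0,-0.01,0,0,0,-0.02,0,0,0,-0.025,0,0,0,-0.015,0,0,0,0,0,0.0095,-0.0071,0,0,0.019,-0.0142,0,0,0.019,-0.0142,0,0,0.019,-0.0142,0,0,0.019,-0.0142,0,0,0.019,-0.0142,0,0,0.019,-0.0142,0,0,0.0095,-0.0071,0,0,0,0,0,0,0,0,0,0],
)

```text
time_s: 28.02
eef_pos: [567.1, -11.2, 74.9]
eef_rot: [[0.986, -0.167, -0.002], [-0.167, -0.986, 0.0], [-0.002, 0.0, -1.0]]
contact_force: [-0.3, 0.4, -0.3]
width: 37.9
grip_force: 60.3
```

Request:
carry_out(
  moves=[0,0,0.02,0,0,0,0.02,0,0,0,0.015,0,0,0,0.008,0,0,0,0,0,0,0,0,0],
)

```text
time_s: 28.52
eef_pos: [567.1, -12.0, 13.3]
eef_rot: [[0.986, -0.168, -0.001], [-0.168, -0.986, 0.0], [-0.001, 0.0, -1.0]]
contact_force: [-0.4, 0.3, -0.8]
width: 37.8
grip_force: 60.3
```

```bash
python3 -c "
from h import *
to(569,-12,6.9,-9.6)"
```

```text
t=28.5 pos [567.1 -12.   13.3] yaw -9.7 w 37.8 | turn -0.1 shift [ 1.9 -0.3  6.4]
```

Request:
carry_out(
  moves=[0,0,0.004,0,0,0,0.0023,0,0,0,0,0,0,0,0,0],
)

```text
time_s: 28.85
eef_pos: [567.6, -11.8, 7.3]
eef_rot: [[0.986, -0.167, 0.0], [-0.167, -0.986, -0.0], [0.0, -0.0, -1.0]]
contact_force: [-0.0, -0.0, -0.2]
width: 37.9
grip_force: 60.3
```

Request:
carry_out(
  moves=[0,0,0,0,0,0,0,0,0,0,0,0,0,0,0,0,0,0,0,0,0,0,0,0,0,0,-0.01,0,0,0,-0.025,0,0,0,-0.03,0,0,0,-0.03,0,0,0,-0.03,0,0,0,-0.03,0,0,0,-0.03,0,0,0,0,0,0,0,0,0],
  fingers=0.65,
)

```text
time_s: 30.1
eef_pos: [568.1, -11.9, 194.1]
eef_rot: [[0.986, -0.167, 0.004], [-0.167, -0.986, -0.0], [0.004, -0.0, -1.0]]
contact_force: [0.1, 0.0, -0.5]
width: 55.6
grip_force: 0.0
```

Request:
carry_out(
  moves=[-0.02,0,0,0,-0.03,0,0,0,-0.03,0,0,0,-0.03,0,0,0,-0.03,0,0,0,-0.03,0,0,0,-0.03,0,0,0,-0.02,0,0,0,0,0,0,0,0,0,0,0],
)

```text
time_s: 30.93
eef_pos: [349.9, 25.1, 191.7]
eef_rot: [[0.986, -0.167, -0.001], [-0.167, -0.986, 0.0], [-0.001, 0.0, -1.0]]
contact_force: [0.4, 0.0, -0.2]
width: 55.2
grip_force: 0.0
```

```bash
python3 -c "
from h import *
save('top','t5')
for n,z in(('block_center',30),('dome_center',70),('red_tin_center',26),('green_tin_center',26),('board',14),('yellow_tin_center',26)):
  for q in arm.cut_out('top',n)[:1]:print(n,round(q['score'],2),pose_rect('top',q['region'],z))
im=cv2.imread('pics/t5.png');s=arm.capture('side')[:,:,::-1]
a=cv2.resize(im[110:260,250:400],(400,400),interpolation=cv2.INTER_CUBIC);b=cv2.resize(s[120:280,260:420],(400,400),interpolation=cv2.INTER_CUBIC)
cv2.imwrite('pics/c9.png',np.hstack([a,b]))"
```

```text
block_center 0.47 ((553.478515625, -115.05354309082031), (61.22372817993164, 32.67679214477539), 48.996986389160156)
dome_center 0.61 ((563.3873291015625, -122.87808227539062), (43.291282653808594, 43.58999252319336), 89.76628875732422)
green_tin_center 0.61 ((642.2573852539062, 86.0536880493164), (41.60171127319336, 38.173789978027344), 0.23957034945487976)
board 0.64 ((575.2659912109375, 97.96146392822266), (100.70713806152344, 70.65901947021484), 80.1392822265625)
yellow_tin_center 0.65 ((433.11077880859375, 73.31144714355469), (34.67107391357422, 37.78314208984375), 44.954933166503906)
```

View pics/c9.png

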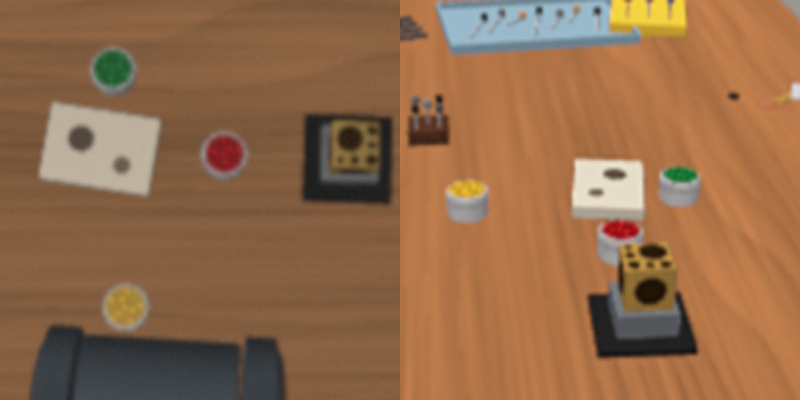

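The stack is square on the pad (top view 348,155). The red tin is midway (224,153), the green tin is behind the board (112,70), and the yellow tin and burrs have not moved.

```bash
python3 -c "
from rig import arm
print(arm.hand_in())"
```

```text
the job is handed in; nothing more can be done
None
```

The bench is set up and handed in at about 31 s of the 106 s allowed; the hand-in returned no verdict, but the last pictures showed the stack, the red and green tins, the yellow tin and the burr stand all as the task asks.

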